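# Centre-punch a plant label plate through the jig's guide bush

## Task

Mark the screw hole of the label plate in the marking jig: take the brass automatic centre punch out of the tool stand, set its point down the guide bush onto the plate and press straight down until its spring trips with a snap, then ease off without leaning on it any harder. Do not trip it anywhere else, stand it back upright in the hole it came from, fully home and let go, and leave the other tools, the specimen jar and the hand lens undisturbed.

Things in the scene. Friction and masses are not known exactly. Their poses are not given: they have to be found in the camera images.
- punch: Brass automatic centre punch, round, 0.23 kg, hanging upright by its collar in any one of the stand's 3 holes. Origin on its axis under the collar (= stand's top), z up to the cap. Collar 22 mm dia. 0 to +6 mm; brass barrel 15 mm dia. +6 to +68 (grip low on it); dark cap 19 mm dia. to +89; below, nose tapering 15 to 9 mm dia. down to -16 mm, then the 5 mm plunger rod to its point at -50 mm.
- plunger: The punch's sprung rod, 5 mm dia., standing 34 mm out of the nose. Origin at its point, z up. Pressed in, it starts to move at 3 N and stiffens by 3 N/mm to about 13 N at 4 mm travel, where the spring trips with a snap: it gives way 2.3 mm and the force drops at once by 3 to 7 N. Further on 3 N/mm, hard stop at 7 mm. Over 22 N on it is too much at any time. It re-cocks when lifted.
- point (a point): The blunt cone point of the plunger: on the punch's axis, 50 mm below the punch's origin when unloaded, rising towards it as it is pressed in.
- hammer_face (a point): The hammer inside the punch (not seen), on its axis: 64 to 63 mm above the point while cocked and being pressed; when the spring trips, 61.2 mm until it re-cocks.
- jig: Marking jig fixed to the bench: steel base 110 x 100 x 14 mm, two low pillars and over them a grey bridge 32 x 94 x 10 mm, top 41 mm above the bench (two screw heads 3.5 mm higher near its ends), guide bush in its middle. A bright aluminium label plate 126 x 44 mm lies under the bridge and sticks out both sides. Origin: centre of the base's underside; bridge along its y, plate along x.
- bush (a point): Centre of the guide bush's mouth, in a brass ring on the bridge's top, 41 mm above the bench, z up. Hole 7.5 mm dia. with a 1.8 mm chamfer, straight down through the 10 mm bridge. The plate's top face lies 12 to 24 mm below this mouth: plates differ in thickness and this one's is not known; feel for it.
- stand: Beech tool stand fixed to the bench, 62 mm (its x) by 190 mm (its y) by 58 mm high, three 18 mm holes right through, in a row along its y at -60, 0, +60 mm. Origin: centre of its underside. A tool hangs in each hole by a 22 mm collar. Take a tool with the fingers to either side across the row (closing along the stand's x).
- scriber: Scriber with a red handle, hanging in another hole of the stand, top 56 mm above the stand. Leave alone. Origin under its collar.
- pin_vise: Aluminium pin vise with a round swivel head, hanging in another hole of the stand, top 52 mm above the stand. Leave alone. Origin under its collar.
- jar: Specimen jar, glass with a black lid, 62 mm diameter, 94 mm high, standing 11 to 14 cm from the jig. Leave alone. Origin at the centre of its foot.
- loupe: Hand lens lying on the bench, 52 mm across, 10 mm thick, with a 75 mm handle pointing along its -x. Leave alone. Origin at the lens centre.
Things that resemble listed ones, but are neither listed nor needed, are in the scene too. Several things have the shape of the punch; the one meant has the colours described above. Several things have the shape of the jig; the one meant has the colours described above.

How it is judged:
On the way, in this order (a step that is already met when the one before it is completed fails the run):
1. the punch stands upright with its point down in the guide bush (horizontal distance between point and bush below 0.0025 m and z of point in the frame of bush below -0.009 m and angle between punch's own z axis and vertical below 0.12 rad), for 0.1 s.
2. pressed there, still upright, its spring has tripped (all of step 1 and z of point in the frame of hammer_face above -0.062 m), for 0.02 s.
At the end, for the whole second after the job is handed in: The spring was tripped in the guide bush; the punch hangs upright (within 0.06 rad) in the stand hole it came from, within 6 mm of where it started, its plunger out, at rest and let go (distance of punch from where it was at the start of the episode below 0.006 m and angle between punch's own z axis and vertical below 0.06 rad and z of point in the frame of punch below -0.049 m and linear speed of punch below 0.02 m/s and contact force between the fingers and punch below 0.1 N); the robot touches nothing.
It fails at once if more than 22 N on the punch's point (rammed, or leaned on after the snap) (contact force between plunger_c1 and anything else above 22 N).
It fails at once if the punch trips anywhere but upright in the guide bush (z of point in the frame of hammer_face above -0.0622 m and not (horizontal distance between point and bush below 0.0025 m and z of point in the frame of bush below -0.009 m and angle between punch's own z axis and vertical below 0.12 rad)).
It fails at once if a tool in the stand is disturbed (scriber or pin vise moved over 15 mm) (distance of any of scriber, pin_vise from where it was at the start of the episode above 0.015 m).
It fails at once if the specimen jar or the hand lens is disturbed (moved over 15 mm) (distance of any of jar, loupe from where it was at the start of the episode above 0.015 m).
It also fails if it takes over 64 s, if anything falls off the work surface, if the arm or the gripper's body presses on something with over 40 N, if the wrist force passes 120 N, or if a joint passes its speed limit or range.

## Robot

A 6-joint arm with a two-finger parallel gripper is mounted at the origin on the work surface. World frame = base frame: x ahead of the robot, y to its left, z up, the work surface at z = 0. Lengths are in m, angles in rad, forces in N, time in s.
With the tool pointing down it reaches from about 0.3 to 0.775 m from the base axis. Payload 14.6 kg.
Tool frame: the origin (TCP) lies at the very end of the fingers, on their centre line; the grasp point (between the pads) lies 19 mm behind it; x points along the fingers, z is the direction in which the jaws open and shut, and the axes are right-handed (so a half turn about x gives the same grasp; the last joint's range is limited). The gripper opens to 94 mm and grips with 3 to 60 N. Pads are 16 mm wide; open, the fingers measure 119 mm over their backs; the gripper's body (75 mm by 177 mm) begins 78 mm behind the grasp point.
Start: joints at [-1.369, 0.3, 1.521, -0, 1.321, -0.067], TCP at [0.146, -0.53, 0.205] pointing down, gripper open.
Joint ranges: [-3.03, 3.03], [-0.79, 2.21], [0.23, 2.52], [-1.04, 4.18], [0, 3.07], [-2.55, 2.55]. Speed limits (rad/s): [2.22, 2.22, 2.57, 3.14, 3.14, 3.14].

## Interface

Orientations are given as [roll, pitch, yaw] about the fixed x, y, z axes, in that order (R = Rz(yaw) Ry(pitch) Rx(roll)).
In Python, from station import ctrl gives the robot as it stands. The module is installed in compiled form; this text tells all that it offers.
- The arm moves only by the tool servo_tool, never from a script. Its argument "motion" is one flat list of numbers, 4 for each row, row after row: the shift along the tool's x, y, z in mm, then the turn about the tool's x in degrees. In form: [dx, dy, dz, roll, dx, dy, dz, roll, ...]. A call has 1 to 20 rows; each row is the pose to reach, as a shift and turn from the pose commanded when the call began, along the tool's axes at that moment; what a row does not reach only later rows make up. A row lasts 1/8 s, in which the tool goes at most 62.5 mm and 10.7 degrees, less where a joint would pass 70% of its speed; a pose out of reach is approached as far as the arm can. A call with a gripper value outside its range is refused whole. "gripper" is the opening, from 0 (shut) to 1 (fully open), set as the call begins (left out, the last holds). The fingers move at their own pace and stop on an object; "force" is the grip in N (left out, the last holds). Time passes only in rows, so rows that repeat a pose let the fingers close. It gives the time, the measured TCP pose, the force and the opening at its end, in the units of the state.
- ctrl.get_obs(): the state, without advancing time (a new reading comes with each control period).
- ctrl.camera(name): name is "scene" or "side" or "wrist"; returns a dict with "color" (420x560x3 uint8, red, green, blue), "z_map" (420x560 float32, m along the optical axis (not along the pixel's ray), 0 where there is no reading), "fx", "fy", "cx", "cy" (pixels), "rvec" (rotation vector, rad) and "tvec" (3), from world to camera coordinates, as OpenCV has them. Camera axes: x right, y down, z forward; pixel columns grow to the right and rows downward; lengths in m; the calibration is good to about 2 mm. A picture is of the moment at which its call begins.
- ctrl.hand_in(): hands the job in, once; it reports no verdict.
The state is a dict: "time_s": time; "qpos": joint angles; "joint_vel": joint speeds; "tau": joint torques, N m; "ee_pos": TCP position; "eef_rot": TCP orientation; "force": force on the tool from outside, world axes, zero at the start; "moment": the same for the moment, N m; "grip_width": finger opening in m.
Only numpy, scipy, OpenCV 4.12 (cv2) and the standard library are available. Lean on these libraries where they do the work, as an engineer would, in place of code of your own. Each camera call takes 0.05 s, during which the arm holds its last target.

## Working session

There is one attempt and no reset: what is moved stays moved. The work goes in short steps, Python scripts to look and compute and a tool call to move; the robot and the scene stay as the last step left them, time stands still between calls to the robot, and variables do not carry over. Pictures are saved under pics/ and viewed, and the job is handed in when it is done.

Besides the shell and the picture viewer there is one more tool, called after ">>>" as name(argument=value, ...) on one line, values as JSON. servo_tool: Moves the arm, as the interface text tells. Its arguments: {"type":"object","properties":{"motion":{"type":"array","items":{"type":"number"}},"gripper":{"type":"number"},"force":{"type":"number"}},"required":["motion"]}

```bash
mkdir -p pics; cat > h.py <<'E'
import numpy as np, cv2
from station import ctrl
from scipy.spatial.transform import Rotation as Ro
def cam(n,save=None):
    c=ctrl.camera(n)
    c['R']=cv2.Rodrigues(np.array(c['rvec'],float))[0]; c['t']=np.array(c['tvec'],float).ravel()
    if save: cv2.imwrite('pics/'+save,c['color'][:,:,::-1])
    return c
def ray(c,u,v):
    d=c['R'].T@np.array([(u-c['cx'])/c['fx'],(v-c['cy'])/c['fy'],1]); o=-c['R'].T@c['t']
    return o,d
def onz(c,u,v,z):
    o,d=ray(c,u,v); return o+d*(z-o[2])/d[2]
def pt(c,u,v):
    o,d=ray(c,u,v); return o+d*c['z_map'][int(v),int(u)]
def proj(c,p):
    q=c['R']@np.array(p)+c['t']; return c['fx']*q[0]/q[2]+c['cx'],c['fy']*q[1]/q[2]+c['cy']
E
python3 - <<'E'
from h import *
for n in ['scene','side','wrist']:
    c=cam(n,n+'0.png'); print(n,-c['R'].T@c['t'],c['R'][2],c['fx'])
print(ctrl.get_obs())
E
```

```text
scene [0.8785342 0.53585   0.5582531] [-0.41890838 -0.65860402 -0.6251052 ] 458.396264549381
side [ 0.52617687 -0.52031086  0.73849919] [ 0.04267594  0.64751983 -0.7608527 ] 450.6356672748237
wrist [ 0.22186595 -0.51054259  0.38498833] [-0.25913501 -0.07165968 -0.96317908] 343.79434565367364
{'time_s': 0.15, 'qpos': array([-1.36861030e+00,  3.00320566e-01,  1.52139826e+00,  1.40919992e-05,
        1.32070973e+00, -6.66411472e-02]), 'joint_vel': array([-2.18720886e-03, -1.71911283e-03, -1.28598528e-03, -2.13301284e-05,
        6.98990793e-05,  1.11437185e-04]), 'tau': array([ 2.50273151e-04, -5.31960654e+01, -3.52821171e+01,  7.07916333e-02,
        2.36033904e-02, -8.62408342e-05]), 'ee_pos': array([ 0.14602195, -0.53006864,  0.20504625]), 'eef_rot': array([3.05862254, 1.56996031, 1.75664989]), 'force': array([ 0.25670952, -0.17247078,  1.11923073]), 'moment': array([-0.02638591,  0.03918722, -0.07783331]), 'grip_width': 0.09400399982346841}
```

View pics/scene0.png

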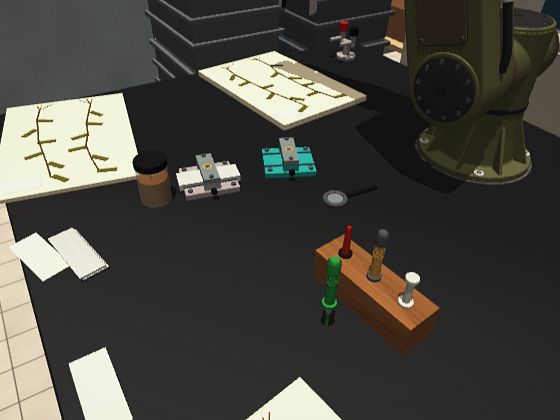

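View pics/side0.png

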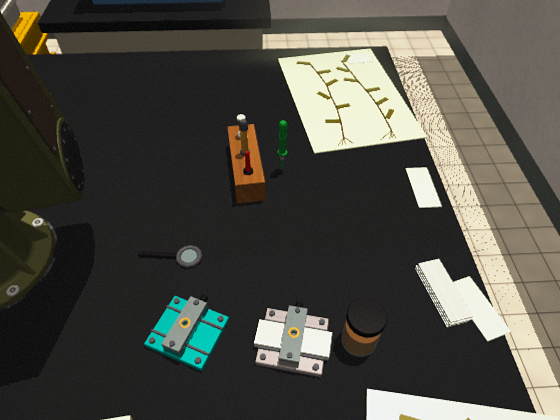

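View pics/wrist0.png

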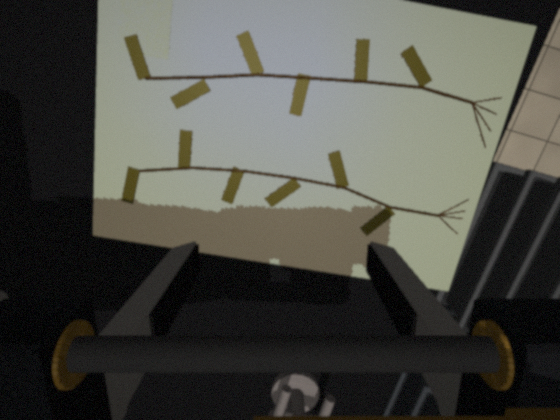

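Scene view: the brass punch with its dark cap is in the middle stand hole (376,277 at the collar). The scriber is at (346,255) and the pin vise at (409,300). The jig with the steel base and bright plate is at (208,172), beside the jar at (152,180). The teal jig at (289,158) and the green punch are decoys. In the side view the real jig's bush is at (293,332) and the stand at (245,165).

```bash
python3 - <<'E'
from h import *
s=cam('scene');d=cam('side')
def crop(c,x,y,w,h,k,n):
    cv2.imwrite('pics/'+n,cv2.resize(c['color'][y:y+h,x:x+w,::-1],None,fx=k,fy=k,interpolation=cv2.INTER_CUBIC))
crop(s,300,210,150,140,4,'a1.png');crop(d,210,100,100,110,5,'a2.png')
crop(s,170,145,80,60,7,'a3.png');crop(d,245,290,100,90,6,'a4.png')
for c,u,v in((s,376,277),(s,346,255),(s,409,300)): print(onz(c,u,v,.058))
print(onz(s,207,162,.041),onz(d,293,332,.041))
# ring by colour
for n,c,(x,y,w,h) in(('s',s,(190,145,40,40)),('d',d,(270,305,50,50))):
    hsv=cv2.cvtColor(c['color'],cv2.COLOR_RGB2HSV)[y:y+h,x:x+w]
    m=(hsv[...,0]>12)&(hsv[...,0]<30)&(hsv[...,1]>110)&(hsv[...,2]>60)
    v,u=np.nonzero(m); print(n,len(u))
    if len(u): 
        (cx,cy),ax,a=cv2.minAreaRect(np.stack([u,v],1).astype(np.float32)); print(cx+x,cy+y,ax,onz(c,cx+x,cy+y,.041), pt(c,cx+x+4,cy+y+4))
E
```

```text
[0.50026206 0.22166259 0.058     ]
[0.50930914 0.16231733 0.058     ]
[0.4897316  0.27893057 0.058     ]
[ 0.57167814 -0.21296314  0.041     ] [ 0.57666303 -0.19830744  0.041     ]
s 27
207.0 166.0 (4.0, 8.0) [ 0.57805281 -0.19938366  0.041     ] [ 0.57820701 -0.18005305  0.04244496]
d 64
293.0 332.0 (10.0, 10.0) [ 0.57666303 -0.19830744  0.041     ] [ 0.58248927 -0.20641139  0.04282461]
```

View pics/a1.png

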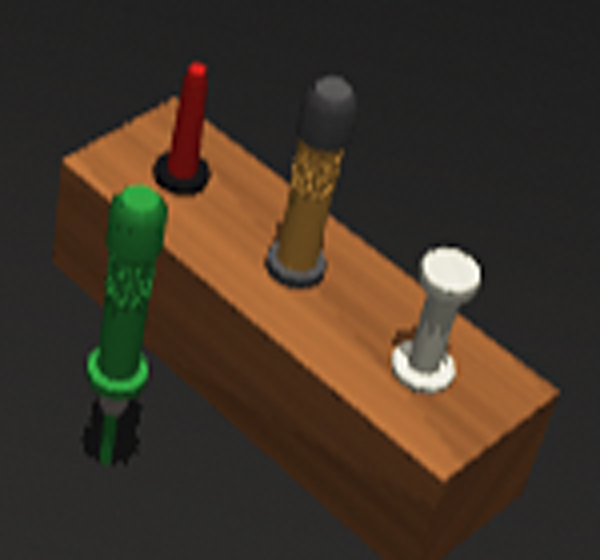

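View pics/a2.png

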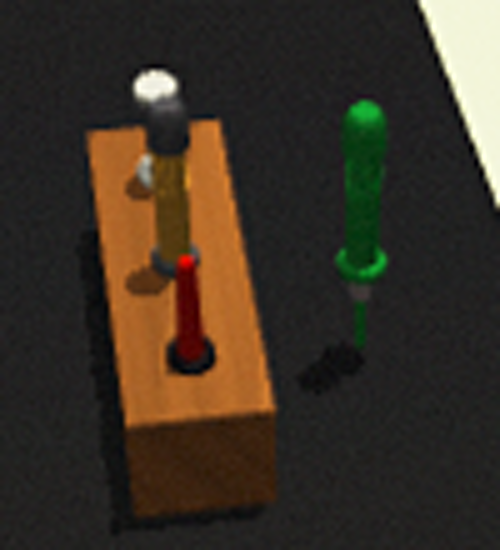

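View pics/a3.png

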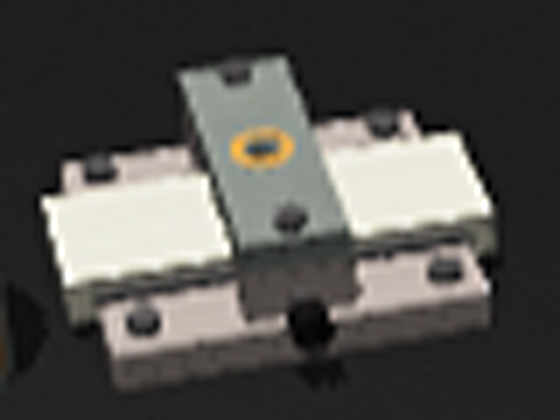

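View pics/a4.png

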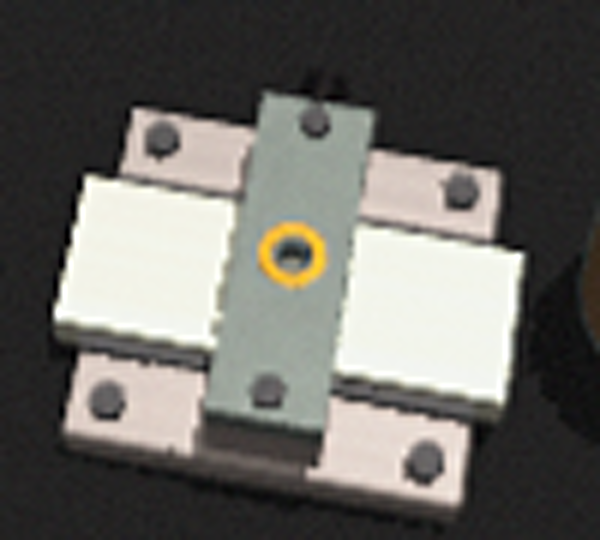

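```bash
python3 - <<'E'
from h import *
s=cam('scene');d=cam('side')
for c,x,y,k,L in((s,300,210,4,[(62,160),(175,97),(558,392),(443,482)]),(d,210,100,5,[(88,132),(220,121),(273,410),(125,425)])):
    P=np.array([onz(c,x+(a+.5)/k-.5,y+(b+.5)/k-.5,.058) for a,b in L]); print(P.round(4),P.mean(0))
    r=cv2.minAreaRect((P[:,:2]*1000).astype(np.float32)); print(r)
f=lambda c,x,y,k,a,b,z:onz(c,x+(a+.5)/k-.5,y+(b+.5)/k-.5,z)
# collars
print('collar',f(s,300,210,4,297,264,.061),f(d,210,100,5,175,260,.061))
print('cap top',f(s,300,210,4,332,88,.145),f(d,210,100,5,167,112,.145))
print('green cap',f(s,300,210,4,138,198,.14),f(d,210,100,5,364,112,.14), 'collar',pt(s,300+117/4,210+372/4),pt(d,210+360/5,100+265/5))
print('green top',pt(s,300+138/4,210+198/4),pt(d,210+364/5,100+112/5))
# jig
print('bush',f(s,170,145,7,263,148,.041),f(d,245,290,6,292,255,.041))
P=[f(d,245,290,6,a,b,.041) for a,b in((262,93),(377,108),(325,425),(205,410))];print(np.round(P,4),np.mean(P,0))
P=np.array(P);e=(P[0]+P[1]-P[2]-P[3]);print('bridge y',np.degrees(np.arctan2(e[1],e[0])))
# jar, loupe
print('jar',pt(d,365,315),pt(s,150,160),'loupe',onz(d,189,256,.01))
E
```

```text
[[0.5436 0.1278 0.058 ]
 [0.482  0.1213 0.058 ]
 [0.4636 0.3105 0.058 ]
 [0.525  0.3172 0.058 ]] [0.50352826 0.21917891 0.058     ]
((503.4828186035156, 219.22515869140625), (61.928382873535156, 190.743408203125), 5.604677200317383)
[[0.4629 0.3128 0.058 ]
 [0.5247 0.3179 0.058 ]
 [0.5423 0.1291 0.058 ]
 [0.4808 0.1236 0.058 ]] [0.50267831 0.22084012 0.058     ]
((502.58953857421875, 220.94882202148438), (62.070465087890625, 190.32958984375), 5.314568996429443)
collar [0.5033839  0.21984065 0.061     ] [0.50265452 0.21958506 0.061     ]
cap top [0.50189664 0.2173256  0.145     ] [0.50326087 0.2175629  0.145     ]
green cap [0.58774831 0.22160769 0.14      ] [0.58484545 0.21986169 0.14      ] collar [0.59042062 0.22640536 0.0599863 ] [0.58516618 0.21637023 0.05605694]
green top [0.58733506 0.22195202 0.13940408] [0.5857887  0.22098376 0.13800696]
bush [ 0.57735274 -0.20019523  0.041     ] [ 0.57706207 -0.19847472  0.041     ]
[[ 0.5725 -0.1489  0.041 ]
 [ 0.6049 -0.1554  0.041 ]
 [ 0.5819 -0.2463  0.041 ]
 [ 0.5506 -0.2405  0.041 ]] [ 0.57746188 -0.19778798  0.041     ]
bridge y 76.20302135799166
jar [ 0.68793431 -0.19978634  0.09223409] [ 0.6921274  -0.1916415   0.09670689] loupe [ 0.38994921 -0.01693444  0.01      ]
```

```bash
cat >> h.py <<'E'
def plan(p,jaw=None):
    """shift in tool axes (mm) and roll (deg) to world p with jaw axis along angle jaw (deg)"""
    o=ctrl.get_obs(); R=Ro.from_euler('xyz',o['eef_rot']).as_matrix()
    s=R.T@(np.array(p)-o['ee_pos'])*1000
    r=None
    if jaw is not None:
        j=np.radians(jaw); t=R.T@np.array([np.cos(j),np.sin(j),0])
        # roll a about x takes z to (0,-sin a,cos a)
        r=np.degrees(np.arctan2(-t[1],t[2])); r=(r+90)%180-90
    print('shift',s.round(2),'roll',r,'| pos',o['ee_pos'].round(4),'jawdir',np.degrees(np.arctan2(R[1,2],R[0,2])).round(2),'tilt',R[:,0].round(4),'q',o['qpos'].round(2))
def st():
    o=ctrl.get_obs(); print(round(o['time_s'],2),o['ee_pos'].round(4),'F',o['force'].round(2),'M',o['moment'].round(2),'w',round(o['grip_width'],4),'q6',o['qpos'][5].round(2))
E
python3 - <<'E'
from h import *
plan([.503,.2197,.2],5.5)
E
```

```text
shift [   5.48  543.29 -628.17] roll -80.09796788825953 | pos [ 0.1461 -0.5302  0.2053] jawdir -74.6 tilt [-1.e-04  2.e-04 -1.e+00] q [-1.37  0.3   1.52 -0.    1.32 -0.07]
```

>>> servo_tool(motion=[0, 30, -35, -4.5, 0, 60, -70, -9, 0, 90, -105, -13.5, 0, 121, -140, -18, 0, 151, -174, -22.5, 0, 181, -209, -27, 0, 211, -244, -31, 0, 241, -279, -35.5, 0, 272, -314, -40, 0, 302, -349, -44.5, 0, 332, -384, -49, 0, 362, -419, -53.5, 0, 392, -454, -58, 0, 423, -489, -62.5, 0, 453, -524, -67, 0, 483, -558, -71.5, 0, 513, -593, -76, 0, 543, -628, -80, 0, 543, -628, -80], gripper=0.5)

```text
time_s: 2.72
ee_pos: [0.503, 0.2214, 0.2047]
eef_rot: [-3.064, 1.57, -2.967]
force: [-0.4, -0.5, 0.2]
grip_width: 0.0469
```

```bash
python3 - <<'E'
from h import *
c=cam('wrist','w1.png'); st(); plan([.503,.2197,.2],5.5)
print(-c['R'].T@c['t'])
print([proj(c,(.503,.2197,z)) for z in(.058,.064,.147)])
E
```

```text
2.77 [0.5026 0.2201 0.2048] F [-0.18 -0.28  0.57] M [-0.08 -0.06 -0.02] w 0.0471 q6 0.25
shift [ 4.82 -0.43  0.32] roll -0.026769632718128378 | pos [0.5026 0.2201 0.2048] jawdir 5.47 tilt [-1.e-03 -4.e-04 -1.e+00] q [ 0.35  0.3   1.52 -0.    1.32  0.25]
[0.49623054 0.2980093  0.3847091 ]
[(np.float64(282.23675526200316), np.float64(196.32382622832188)), (np.float64(282.2187999409121), np.float64(197.78668347018603)), (np.float64(281.8852878127455), np.float64(224.95860813045908))]
```

View pics/w1.png

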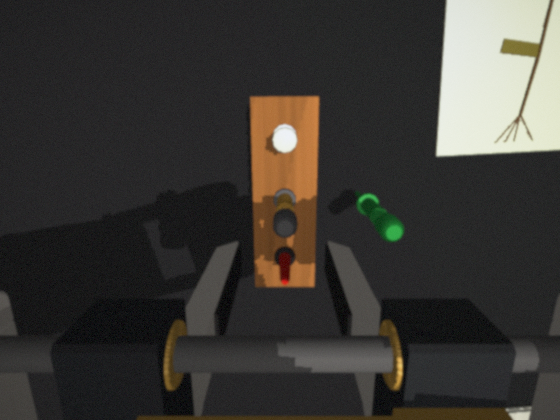

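>>> servo_tool(motion=[5, -0.5, 1, 0, 20, -0.5, 1, 0, 35, -0.5, 1, 0, 50, -0.5, 1, 0, 65, -0.5, 1, 0, 80, -0.5, 1, 0, 95, -0.5, 1, 0, 110, -0.5, 1, 0, 122, -0.5, 1, 0, 131, -0.5, 1, 0, 136, -0.5, 1, 0, 136, -0.5, 1, 0, 136, -0.5, 1, 0])

```text
time_s: 4.4
ee_pos: [0.504, 0.2191, 0.0699]
eef_rot: [0.32, 1.57, 0.415]
force: [-1.0, 0.6, 0.5]
grip_width: 0.0471
```

```bash
python3 - <<'E'
from h import *
c=cam('wrist','w2.png'); st(); plan([.503,.2197,.069],5.5)
E
```

```text
4.45 [0.504  0.2191 0.0699] F [-0.86  0.26  0.04] M [-0.01 -0.1  -0.  ] w 0.0468 q6 0.25
shift [ 0.88  0.71 -0.99] roll -0.10029620710636777 | pos [0.504  0.2191 0.0699] jawdir 5.4 tilt [ 7.e-04  3.e-04 -1.e+00] q [0.34 0.45 1.66 0.   1.04 0.25]
```

View pics/w2.png

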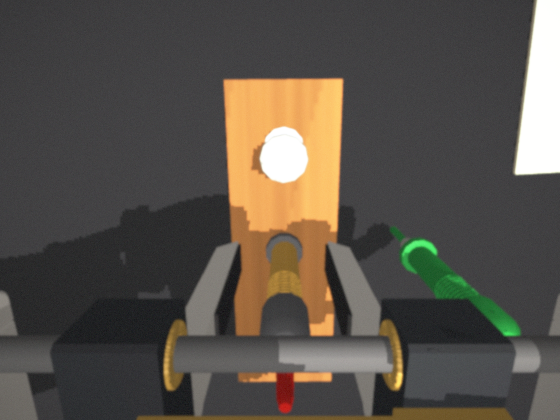

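The wrist view shows the barrel (about 284,260) centred between the fingers (about 228 and 340), with the collar at (284,248). I'll close on it.

>>> servo_tool(motion=[0, 0, 0, 0, 0, 0, 0, 0, 0, 0, 0, 0, 0, 0, 0, 0, 0, 0, 0, 0, 0, 0, 0, 0], gripper=0, force=50)

```text
time_s: 5.2
ee_pos: [0.5039, 0.219, 0.0695]
eef_rot: [0.182, 1.571, 0.276]
force: [1.1, 0.4, 0.5]
grip_width: 0.0179
```

```bash
python3 - <<'E'
from h import *
st(); plan([.504,.2191,.07],5.5)
E
```

```text
5.2 [0.5039 0.219  0.0695] F [1.09 0.44 0.47] M [ 0.01 -0.34  0.  ] w 0.0179 q6 0.25
shift [-0.48  0.07  0.08] roll -0.10008619291318155 | pos [0.5039 0.219  0.0695] jawdir 5.4 tilt [ 3.e-04  1.e-04 -1.e+00] q [ 0.34  0.45  1.66 -0.    1.04  0.25]
```

>>> servo_tool(motion=[0, 0, 0, 0, 0, 0, 0, 0, 0, 0, 0, 0, -3, 0, 0, 0, -10, 0, 0, 0, -20, 0, 0, 0, -35, 0, 0, 0, -50, 0, 0, 0, -65, 0, 0, 0, -80, 0, 0, 0, -95, 0, 0, 0, -110, 0, 0, 0, -122, 0, 0, 0, -130, 0, 0, 0, -130, 0, 0, 0, -130, 0, 0, 0])

```text
time_s: 7.2
ee_pos: [0.5036, 0.2189, 0.1989]
eef_rot: [-2.9, 1.57, -2.805]
force: [0.3, 0.7, -1.8]
grip_width: 0.0173
```

```bash
python3 - <<'E'
from h import *
c=cam('wrist','w3.png'); st(); s=cam('scene'); d=cam('side')
o=ctrl.get_obs()['ee_pos']
for n,c,off in(('s3.png',s,(-75,-110)),('d3.png',d,(-60,-80))):
    u,v=proj(c,o); x,y=int(u-60),int(v-60); print(n,x,y,u,v)
    cv2.imwrite('pics/'+n,cv2.resize(c['color'][y:y+120,x:x+120,::-1],None,fx=5,fy=5,interpolation=cv2.INTER_CUBIC))
plan([.577,-.199,.2],5.5)
E
```

```text
7.25 [0.5036 0.2189 0.1989] F [ 0.67  0.86 -2.25] M [ 0.01 -0.06  0.02] w 0.0176 q6 0.25
s3.png 329 141 389.18076087400897 201.39318936945492
d3.png 181 39 241.8580907215526 99.83989163643173
shift [  -0.94 -423.01   33.64] roll -0.09892809030236549 | pos [0.5037 0.219  0.199 ] jawdir 5.4 tilt [-7.e-04 -3.e-04 -1.e+00] q [ 0.34  0.3   1.53 -0.    1.31  0.25]
```

View pics/s3.png

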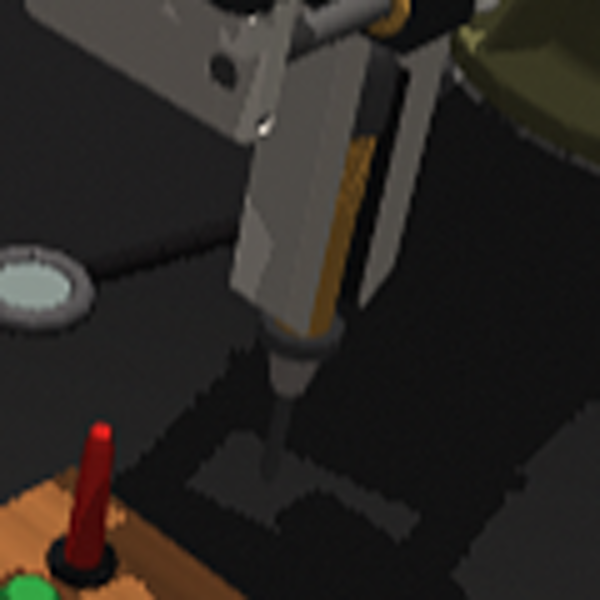

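View pics/d3.png

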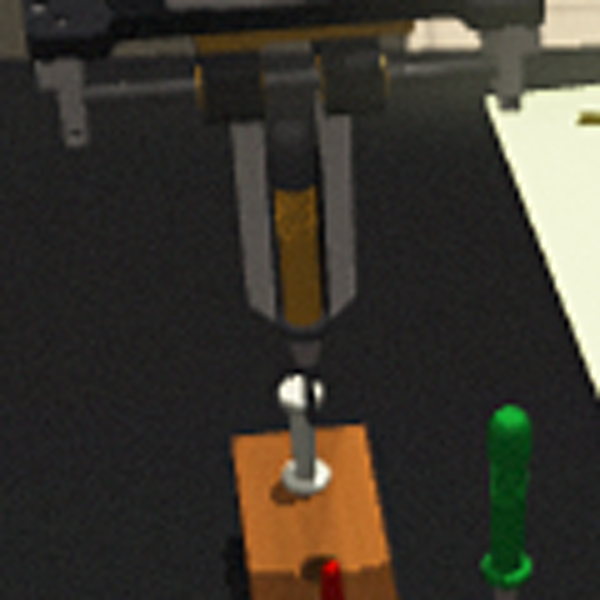

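View pics/w3.png

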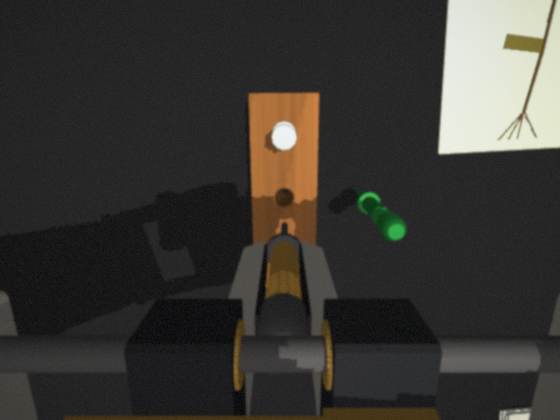

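Punch is held, force Fz −2.2 N matches its 0.23 kg. In the scene crop its rod hangs down from the fingers, and its hole in the stand is now empty. Moving it over the jig.

>>> servo_tool(motion=[0, -20, 2, 0, 0, -55, 4, 0, 0, -95, 8, 0, 0, -135, 11, 0, 0, -175, 14, 0, 0, -215, 17, 0, 0, -255, 20, 0, 0, -295, 23, 0, 0, -335, 27, 0, 0, -370, 30, 0, 0, -400, 32, 0, 0, -417, 33, 0, 0, -423, 34, 0, 20, -423, 34, 0, 40, -423, 34, 0, 55, -423, 34, 0, 66, -423, 34, 0, 70, -423, 34, 0, 70, -423, 34, 0, 70, -423, 34, 0])

```text
time_s: 9.85
ee_pos: [0.5777, -0.199, 0.13]
eef_rot: [-0.465, 1.57, -0.371]
force: [-0.3, 1.1, -1.7]
grip_width: 0.0177
```

```bash
cat > look.py <<'E'
from h import *
import sys
k=sys.argv[1]
s=cam('scene'); d=cam('side'); w=cam('wrist','w%s.png'%k); st()
o=ctrl.get_obs()['ee_pos']
for n,c in(('s',s),('d',d)):
    u,v=proj(c,o-[0,0,.03]); x,y=int(u-50),int(v-50); print(n,x,y)
    print(' tcp-proj',u,v,'vertical px/10mm',np.array(proj(c,o-[0,0,.04]))-np.array(proj(c,o-[0,0,.03])))
    cv2.imwrite('pics/%s%s.png'%(n,k),cv2.resize(c['color'][y:y+100,x:x+100,::-1],None,fx=6,fy=6,interpolation=cv2.INTER_CUBIC))
plan([.577,-.199,.13],5.5)
E
python3 look.py 4
```

```text
10.0 [ 0.5776 -0.199   0.1298] F [-0.3  -0.51 -1.93] M [-0.01 -0.06 -0.01] w 0.0176 q6 -0.49
s 154 90
 tcp-proj 204.92429151935718 140.79438106917215 vertical px/10mm [0.41440667 4.43435967]
d 244 265
 tcp-proj 294.97807713566095 315.7180964343684 vertical px/10mm [-0.24539452  2.97738117]
shift [-0.16  0.04 -0.61] roll -0.10145034471975123 | pos [ 0.5776 -0.199   0.1298] jawdir 5.4 tilt [ 5.e-04 -2.e-04 -1.e+00] q [-0.39  0.5   1.42 -0.    1.22 -0.49]
```

View pics/s4.png

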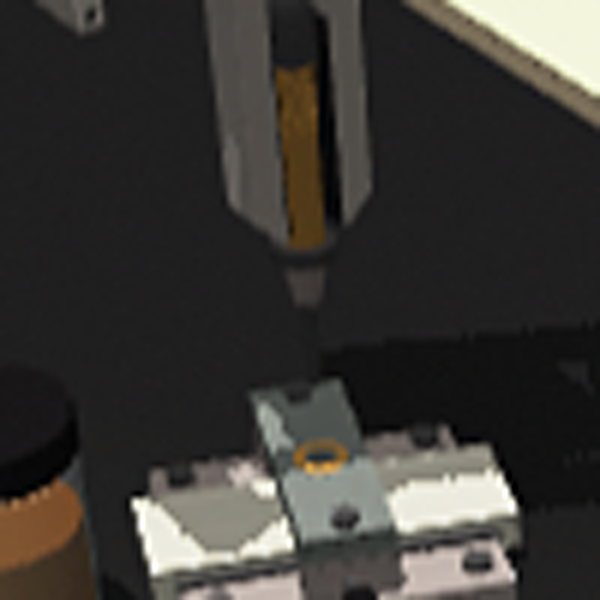

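View pics/d4.png

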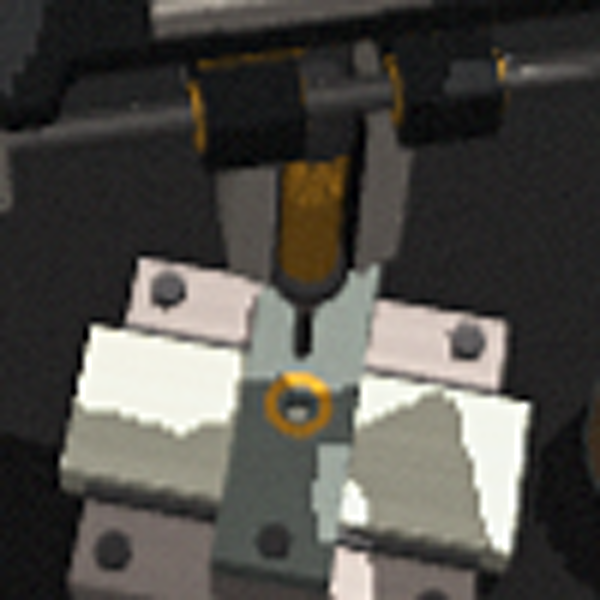

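View pics/w4.png

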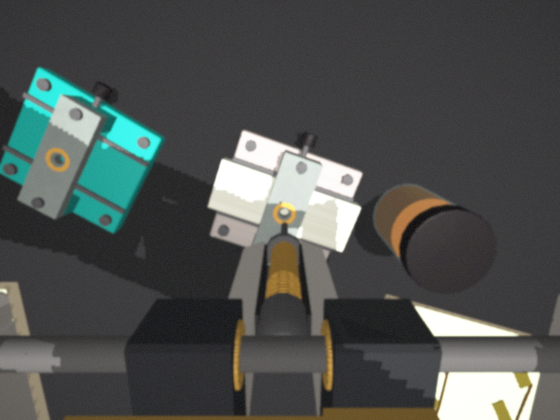

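```bash
python3 - <<'E'
from h import *
s=cam('scene');d=cam('side');w=cam('wrist')
def tri(L):
    A=np.zeros((3,3));b=np.zeros(3)
    for c,u,v in L:
        o,r=ray(c,u,v);r/=np.linalg.norm(r);M=np.eye(3)-np.outer(r,r);A+=M;b+=M@o
    return np.linalg.solve(A,b)
f=lambda x0,a:x0+(a+.5)/6-.5
S=lambda a,b:(s,f(154,a),f(90,b)); D=lambda a,b:(d,f(244,a),f(265,b))
print('tip',tri([S(311,379),D(302,356)]))
print('tip at z.0683',onz(*S(311,379),.0683),onz(*D(302,356),.0683),onz(w,284,224,.0683))
print('bush',tri([S(321,457),D(297,404)]), onz(*S(321,457),.041),onz(*D(297,404),.041),onz(w,284.5,213,.041))
cv2.imwrite('pics/w4c.png',cv2.resize(w['color'][180:270,230:340,::-1],None,fx=7,fy=7,interpolation=cv2.INTER_CUBIC))
g=np.clip(s['color'].astype(float)*3,0,255).astype(np.uint8)
cv2.imwrite('pics/s4c.png',cv2.resize(g[90:170,180:230,::-1],None,fx=7,fy=7,interpolation=cv2.INTER_CUBIC))
g=np.clip(d['color'].astype(float)*2.5,0,255).astype(np.uint8)
cv2.imwrite('pics/d4c.png',cv2.resize(g[270:350,260:330,::-1],None,fx=7,fy=7,interpolation=cv2.INTER_CUBIC))
E
```

```text
tip [ 0.57775288 -0.19960127  0.07244977]
tip at z.0683 [ 0.57605213 -0.20605563  0.0683    ] [ 0.57725957 -0.197282    0.0683    ] [ 0.57917306 -0.20098995  0.0683    ]
bush [ 0.57736006 -0.1987978   0.04184507] [ 0.57751321 -0.20013667  0.041     ] [ 0.57681172 -0.19816953  0.041     ] [ 0.57962168 -0.20047382  0.041     ]
```

View pics/w4c.png

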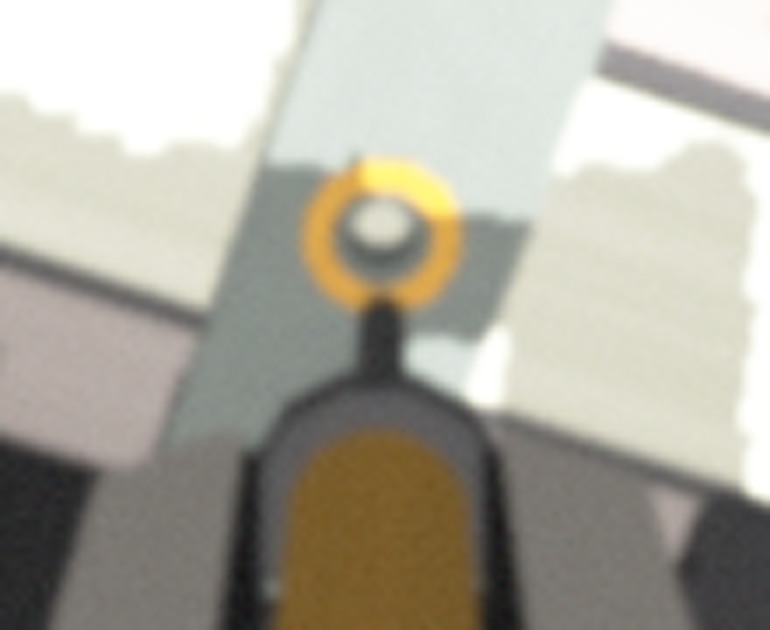

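View pics/s4c.png

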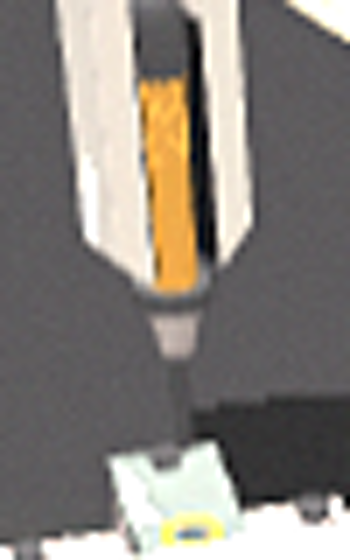

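View pics/d4c.png

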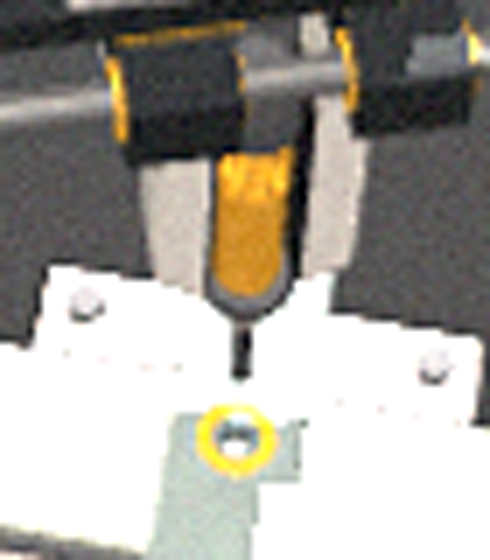

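The enlarged wrist view puts the rod's tip (381,305) in line with the bush centre (381,230) in x. Side and wrist views bracket y to within ±1 mm. That is inside the chamfer's capture range, so I'll enter the mouth slowly.

>>> servo_tool(motion=[8, 0, 0, 0, 16, 0, 0, 0, 22, 0, 0, 0, 25, 0, 0, 0, 28, 0, 0, 0, 30, 0, 0, 0, 32, 0, 0, 0, 32, 0, 0, 0])

```text
time_s: 11.15
ee_pos: [0.5775, -0.1989, 0.0974]
eef_rot: [2.973, 1.571, 3.067]
force: [0.6, 1.0, -2.2]
grip_width: 0.0179
```

```bash
python3 look.py 5; python3 - <<'E'
from h import *
w=cam('wrist');cv2.imwrite('pics/w5c.png',cv2.resize(w['color'][180:270,230:340,::-1],None,fx=7,fy=7,interpolation=cv2.INTER_CUBIC))
E
```

```text
11.3 [ 0.5775 -0.1989  0.0976] F [ 0.22 -0.21 -1.65] M [-0.07 -0.1   0.02] w 0.0175 q6 -0.49
s 156 104
 tcp-proj 206.28462727129576 154.89551614929252 vertical px/10mm [0.39613932 4.24197224]
d 244 275
 tcp-proj 294.16020118649357 325.07044207227756 vertical px/10mm [-0.22856503  2.77915243]
shift [-3.244e+01 -3.000e-02 -5.400e-01] roll -0.09879810998903338 | pos [ 0.5775 -0.1989  0.0976] jawdir 5.4 tilt [ 2.e-04 -1.e-04 -1.e+00] q [-0.39  0.54  1.45  0.    1.16 -0.49]
```

View pics/w5c.png

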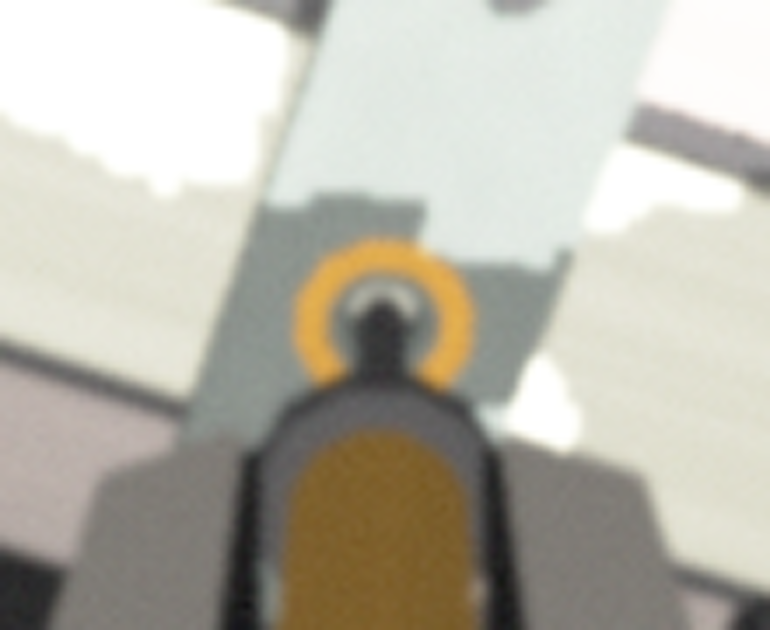

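View pics/s5.png

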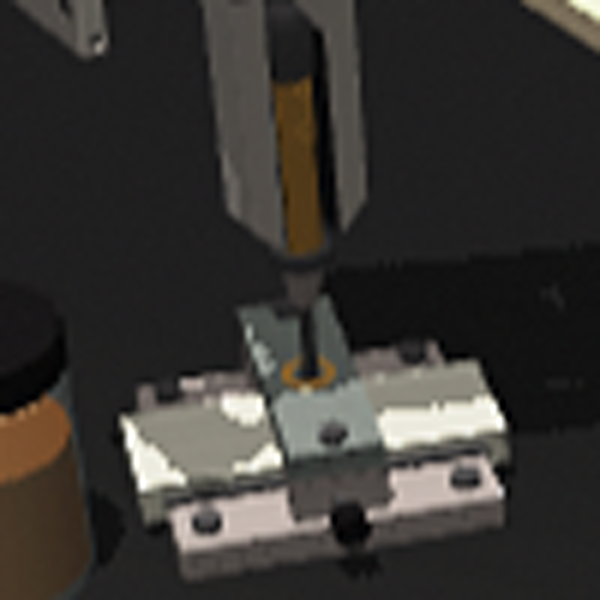

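View pics/d5.png

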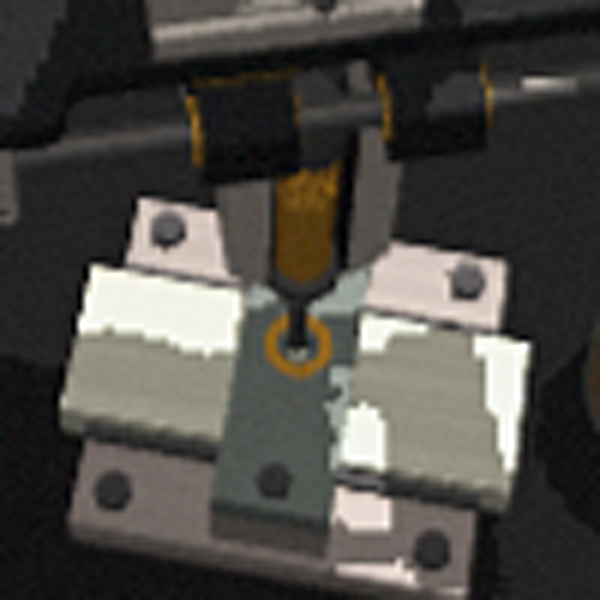

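The point is in the bush mouth: in the wrist crop the tip (381,310) sits inside the ring at (384,318), with no side force.

>>> servo_tool(motion=[2, 0, 0, 0, 4, 0, 0, 0, 5.5, 0, 0, 0, 5.5, 0, 0, 0, 5.5, 0, 0, 0])

```text
time_s: 11.98
ee_pos: [0.5775, -0.1989, 0.092]
eef_rot: [-0.549, 1.571, -0.455]
force: [-0.0, 0.3, -1.7]
grip_width: 0.018
```

```bash
python3 -c "
from h import *
st();import cv2
w=cam('wrist');cv2.imwrite('pics/w6c.png',cv2.resize(w['color'][180:270,230:340,::-1],None,fx=7,fy=7,interpolation=cv2.INTER_CUBIC));st()"
```

```text
11.97 [ 0.5775 -0.1989  0.092 ] F [-0.04  0.35 -1.74] M [-0.04 -0.04 -0.01] w 0.018 q6 -0.49
12.03 [ 0.5775 -0.1989  0.092 ] F [-0.16 -0.29 -2.44] M [-0.03 -0.04 -0.05] w 0.0177 q6 -0.49
```

View pics/w6c.png

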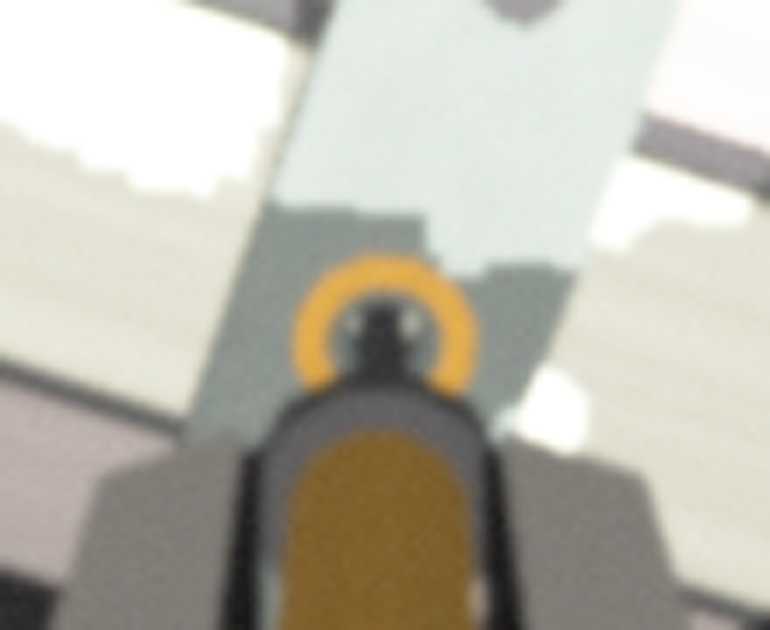

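```bash
python3 -c "
from h import *
d=cam('side')
for u,v in((265,320),(262,328),(322,335),(325,345)): print(pt(d,u,v))
for u,v in((293,320),(289,350)): print('bridge',pt(d,u,v))
w=cam('wrist')
for u,v in((290,190),(300,185)): print('w bridge',pt(w,u,v))
for u,v in((250,195),(330,220),(242,190)): print('w',pt(w,u,v))
st()"
```

```text
[ 0.53167518 -0.16535266  0.02255774]
[ 0.52599737 -0.18045275  0.02398405]
[ 0.62669704 -0.19641886  0.01959401]
[ 0.62932624 -0.21480312  0.02103244]
bridge [ 0.57413854 -0.20491724  0.09771785]
bridge [ 0.56773074 -0.22898603  0.04217577]
w bridge [ 0.58050141 -0.17267494  0.04131369]
w bridge [ 0.5868808  -0.1683383   0.04235092]
w [ 0.55198337 -0.18346804  0.02227422]
w [ 0.61390473 -0.19705552  0.02263034]
w [ 0.54575226 -0.18033828  0.02179831]
12.12 [ 0.5775 -0.1989  0.092 ] F [-0.83  0.64 -2.43] M [-0.02 -0.09 -0.02] w 0.0174 q6 -0.49
```

>>> servo_tool(motion=[0.5, 0, 0, 0, 1, 0, 0, 0, 1, 0, 0, 0])

```text
time_s: 12.5
ee_pos: [0.5775, -0.1989, 0.0909]
eef_rot: [2.832, 1.571, 2.926]
force: [0.3, -0.5, -3.1]
grip_width: 0.0177
```

Depth puts the plate's top near z≈0.022, so contact should come at TCP≈0.083.

>>> servo_tool(motion=[1, 0, 0, 0, 2, 0, 0, 0, 3, 0, 0, 0, 4, 0, 0, 0, 5, 0, 0, 0, 5, 0, 0, 0])

```text
time_s: 13.25
ee_pos: [0.5775, -0.1989, 0.0859]
eef_rot: [2.495, 1.571, 2.59]
force: [0.0, 0.4, -3.5]
grip_width: 0.0179
```

>>> servo_tool(motion=[0.5, 0, 0, 0, 1, 0, 0, 0, 1, 0, 0, 0])

```text
time_s: 13.62
ee_pos: [0.5775, -0.1989, 0.0849]
eef_rot: [2.491, 1.571, 2.585]
force: [0.8, -0.0, -2.4]
grip_width: 0.0177
```

>>> servo_tool(motion=[0.5, 0, 0, 0, 1, 0, 0, 0, 1, 0, 0, 0])

```text
time_s: 14.0
ee_pos: [0.5775, -0.1989, 0.0839]
eef_rot: [2.598, 1.571, 2.693]
force: [-0.0, 0.6, -1.9]
grip_width: 0.0177
```

>>> servo_tool(motion=[0.5, 0, 0, 0, 1, 0, 0, 0, 1, 0, 0, 0])

```text
time_s: 14.38
ee_pos: [0.5775, -0.1989, 0.0829]
eef_rot: [2.667, 1.571, 2.761]
force: [0.2, -0.4, -3.2]
grip_width: 0.0175
```

>>> servo_tool(motion=[0.5, 0, 0, 0, 1, 0, 0, 0, 1, 0, 0, 0])

```text
time_s: 14.75
ee_pos: [0.5776, -0.199, 0.0822]
eef_rot: [-0.514, 1.57, -0.42]
force: [-0.2, -0.1, 0.0]
grip_width: 0.0177
```

Contact felt (Fz −2.3 → 0.0). Pressing in small steps.

>>> servo_tool(motion=[0.5, 0, 0, 0, 1, 0, 0, 0, 1, 0, 0, 0])

```text
time_s: 15.12
ee_pos: [0.5777, -0.199, 0.0812]
eef_rot: [-0.46, 1.57, -0.366]
force: [-0.7, 0.1, 2.9]
grip_width: 0.0173
```

>>> servo_tool(motion=[0.5, 0, 0, 0, 1, 0, 0, 0, 1, 0, 0, 0])

```text
time_s: 15.5
ee_pos: [0.5776, -0.199, 0.0801]
eef_rot: [-0.448, 1.57, -0.353]
force: [-0.5, 0.6, 4.2]
grip_width: 0.0177
```

>>> servo_tool(motion=[0.5, 0, 0, 0, 1, 0, 0, 0, 1, 0, 0, 0])

```text
time_s: 15.88
ee_pos: [0.5778, -0.199, 0.0794]
eef_rot: [-0.526, 1.57, -0.431]
force: [-0.9, 0.9, 6.2]
grip_width: 0.0178
```

>>> servo_tool(motion=[0.4, 0, 0, 0, 0.8, 0, 0, 0, 0.8, 0, 0, 0])

```text
time_s: 16.25
ee_pos: [0.5779, -0.1991, 0.0788]
eef_rot: [-0.507, 1.57, -0.413]
force: [-0.6, -0.3, 7.9]
grip_width: 0.0177
```

>>> servo_tool(motion=[0.3, 0, 0, 0, 0.6, 0, 0, 0, 0.6, 0, 0, 0])

```text
time_s: 16.62
ee_pos: [0.5779, -0.1991, 0.0783]
eef_rot: [-0.515, 1.569, -0.421]
force: [-0.1, -0.2, 9.5]
grip_width: 0.0173
```

Contact force is about 11.8 N, close to the trip.

>>> servo_tool(motion=[0.3, 0, 0, 0, 0.5, 0, 0, 0, 0.5, 0, 0, 0])

```text
time_s: 17.0
ee_pos: [0.578, -0.1991, 0.078]
eef_rot: [-0.503, 1.569, -0.408]
force: [-0.2, 0.0, 10.5]
grip_width: 0.0177
```

>>> servo_tool(motion=[0.3, 0, 0, 0, 0.5, 0, 0, 0, 0.5, 0, 0, 0])

```text
time_s: 17.38
ee_pos: [0.5781, -0.1992, 0.0776]
eef_rot: [-0.51, 1.569, -0.416]
force: [-0.7, 0.8, 9.7]
grip_width: 0.0176
```

>>> servo_tool(motion=[0.3, 0, 0, 0, 0.5, 0, 0, 0, 0.5, 0, 0, 0])

```text
time_s: 17.75
ee_pos: [0.5779, -0.1991, 0.0767]
eef_rot: [-0.497, 1.569, -0.403]
force: [0.0, -0.0, 7.9]
grip_width: 0.0178
```

```bash
python3 -c "
from h import *
for i in range(4): st(); d=cam('side')
w=cam('wrist','w7.png');s=cam('scene')
cv2.imwrite('pics/s7.png',cv2.resize(s['color'][100:200,156:256,::-1],None,fx=6,fy=6,interpolation=cv2.INTER_CUBIC))
"
```

```text
17.75 [ 0.5779 -0.1991  0.0767] F [ 0.05 -0.04  7.87] M [-0.04  0.02 -0.05] w 0.0178 q6 -0.49
17.8 [ 0.5779 -0.1991  0.0767] F [-0.83 -0.4   7.55] M [-0.02  0.08 -0.01] w 0.0173 q6 -0.49
17.85 [ 0.5779 -0.1991  0.0767] F [-0.05 -0.74  8.74] M [0.04 0.02 0.01] w 0.018 q6 -0.49
17.9 [ 0.5779 -0.1991  0.0767] F [-0.51 -0.39  8.72] M [-0.03  0.01 -0.02] w 0.0176 q6 -0.49
```

View pics/s7.png

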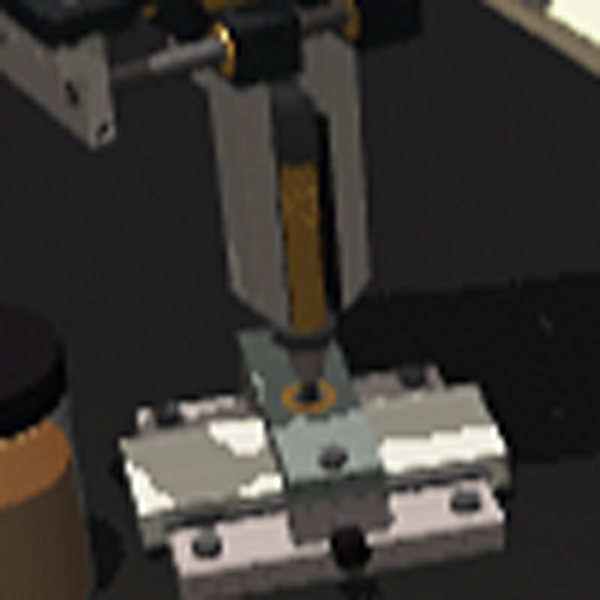

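Contact force fell from about 13 N to about 10.5 N while the TCP dropped 0.9 mm on a 0.5 mm command. That fits a trip, since untripped the spring would be pushing about 16 N or more here. Easing off slowly.

>>> servo_tool(motion=[-1, 0, 0, 0, -2, 0, 0, 0, -3, 0, 0, 0, -4, 0, 0, 0, -5, 0, 0, 0, -6, 0, 0, 0, -7, 0, 0, 0, -8, 0, 0, 0, -10, 0, 0, 0, -12, 0, 0, 0, -14, 0, 0, 0, -14, 0, 0, 0])

```text
time_s: 19.55
ee_pos: [0.5776, -0.1989, 0.0903]
eef_rot: [-0.522, 1.57, -0.428]
force: [-0.1, -0.2, -2.9]
grip_width: 0.0173
```

```bash
python3 - <<'E'
from h import *
for i in range(3): st(); w=cam('wrist')
cv2.imwrite('pics/w8c.png',cv2.resize(w['color'][180:270,230:340,::-1],None,fx=7,fy=7,interpolation=cv2.INTER_CUBIC))
E
```

```text
19.55 [ 0.5776 -0.1989  0.0903] F [-0.05 -0.17 -2.92] M [-0.03 -0.12  0.02] w 0.0173 q6 -0.49
19.6 [ 0.5775 -0.1989  0.0901] F [-0.48 -0.18 -2.98] M [-0.04 -0.09 -0.01] w 0.0179 q6 -0.49
19.65 [ 0.5775 -0.1989  0.09  ] F [-1.07  0.36 -2.69] M [-0.03 -0.07 -0.02] w 0.0179 q6 -0.49
```

View pics/w8c.png

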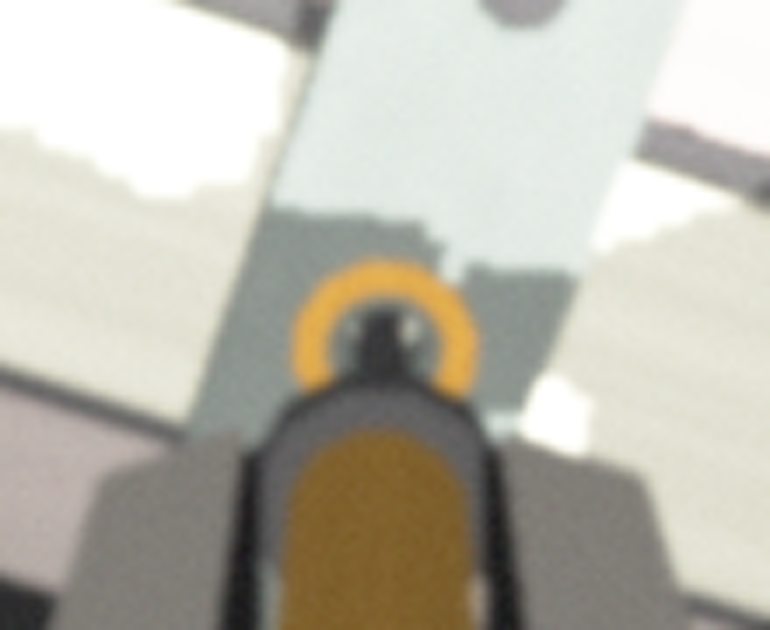

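No slip: the collar (381,388) and brass edge (381,430) sit exactly where they did before pressing, so the spring did trip. Going back now.

```bash
python3 - <<'E'
from h import *
plan([.5038,.2190,.2],5.4)
E
```

```text
shift [-109.99  422.97  -34.  ] roll 0.0009066156842152395 | pos [ 0.5774 -0.1989  0.09  ] jawdir 5.4 tilt [-1.e-04  0.e+00 -1.e+00] q [-0.39  0.54  1.46 -0.    1.14 -0.49]
```

>>> servo_tool(motion=[-10, 0, 0, 0, -25, 0, 0, 0, -45, 0, 0, 0, -65, 0, 0, 0, -85, 0, 0, 0, -102, 0, 0, 0, -110, 10, -1, 0, -110, 35, -3, 0, -110, 70, -6, 0, -110, 110, -9, 0, -110, 150, -12, 0, -110, 190, -15, 0, -110, 230, -18.5, 0, -110, 270, -21.5, 0, -110, 310, -25, 0, -110, 350, -28, 0, -110, 385, -31, 0, -110, 410, -33, 0, -110, 423, -34, 0, -110, 423, -34, 0])

```text
time_s: 22.2
ee_pos: [0.5031, 0.2197, 0.1996]
eef_rot: [-2.845, 1.57, -2.749]
force: [-0.0, -0.6, -2.4]
grip_width: 0.0181
```

>>> servo_tool(motion=[0, 0, 0, 0, 0, 0, 0, 0])

```text
time_s: 22.45
ee_pos: [0.504, 0.2183, 0.2001]
eef_rot: [-1.109, 1.571, -1.016]
force: [-0.6, 0.4, -1.9]
grip_width: 0.0175
```

```bash
python3 - <<'E'
from h import *
w=cam('wrist','w9.png'); st(); plan([.5039,.2190,.0697],5.4)
E
```

```text
22.5 [0.504  0.2184 0.2   ] F [-0.77 -0.36 -2.36] M [ 0.01 -0.06  0.02] w 0.0174 q6 0.25
shift [ 1.3034e+02  6.2000e-01 -3.0000e-02] roll -0.054423749760729834 | pos [0.504  0.2184 0.2   ] jawdir 5.35 tilt [-0. -0. -1.] q [ 0.34  0.3   1.53 -0.    1.31  0.25]
```

View pics/w9.png

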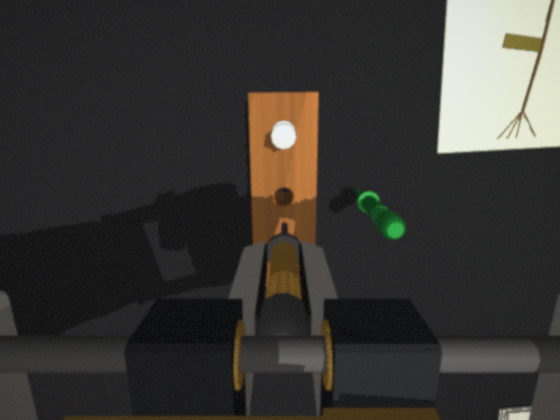

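The wrist view matches the one just after lifting: the empty hole is at (284,196). Lowering to just above the stand.

>>> servo_tool(motion=[15, 0.3, 0, 0, 30, 0.3, 0, 0, 45, 0.3, 0, 0, 58, 0.3, 0, 0, 67, 0.3, 0, 0, 72, 0.3, 0, 0, 72, 0.3, 0, 0])

```text
time_s: 23.38
ee_pos: [0.5038, 0.2193, 0.1279]
eef_rot: [-2.9, 1.571, -2.805]
force: [0.1, -0.3, -2.9]
grip_width: 0.0178
```

```bash
python3 - <<'E'
from h import *
w=cam('wrist','w10.png'); st(); plan([.5039,.2190,.0697],5.4)
E
```

```text
23.43 [0.5039 0.2194 0.1283] F [-0.92  0.3  -2.52] M [-0.03 -0.07  0.1 ] w 0.0175 q6 0.25
shift [58.59 -0.37 -0.1 ] roll 0.0007882713711637734 | pos [0.5039 0.2194 0.1283] jawdir 5.4 tilt [ 4.e-04  1.e-04 -1.e+00] q [0.34 0.37 1.61 0.   1.16 0.25]
```

View pics/w10.png

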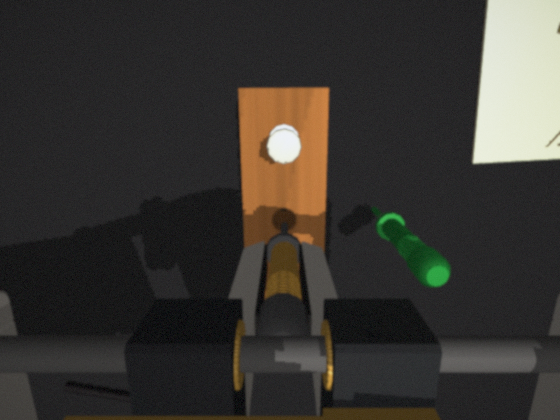

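>>> servo_tool(motion=[6, -0.3, 0, 0, 14, -0.3, 0, 0, 22, -0.3, 0, 0, 30, -0.3, 0, 0, 37, -0.3, 0, 0, 43, -0.3, 0, 0, 48, -0.3, 0, 0, 52, -0.3, 0, 0, 55, -0.3, 0, 0, 57, -0.3, 0, 0, 57, -0.3, 0, 0, 57, -0.3, 0, 0])

```text
time_s: 24.92
ee_pos: [0.5039, 0.2191, 0.0712]
eef_rot: [0.198, 1.571, 0.292]
force: [-0.2, 0.6, -1.9]
grip_width: 0.0177
```

```bash
python3 - <<'E'
from h import *
w=cam('wrist','w11.png'); st(); plan([.5039,.2190,.0697],5.4)
E
```

```text
24.98 [0.5039 0.219  0.0712] F [-0.25  0.13 -2.94] M [-0.02 -0.06  0.03] w 0.0177 q6 0.25
shift [ 1.49 -0.04 -0.  ] roll 0.0024386293246720925 | pos [0.5039 0.219  0.0712] jawdir 5.4 tilt [ 2.e-04  1.e-04 -1.e+00] q [ 0.34  0.45  1.66 -0.    1.04  0.25]
```

View pics/w11.png

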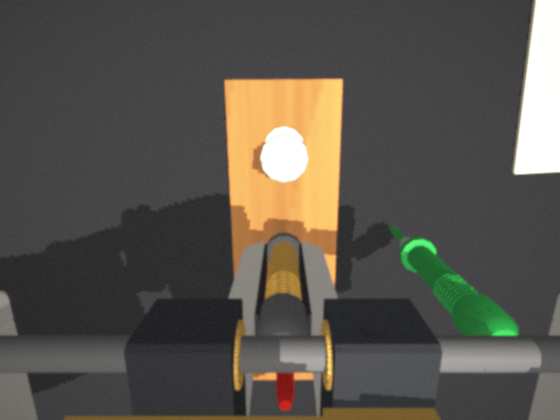

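The punch is in its hole with no contact yet, 1.5 mm above home. Last bit down.

>>> servo_tool(motion=[0.5, 0, 0, 0, 1, 0, 0, 0, 1.4, 0, 0, 0, 1.4, 0, 0, 0])

```text
time_s: 25.48
ee_pos: [0.5038, 0.219, 0.0696]
eef_rot: [-2.382, 1.571, -2.288]
force: [0.1, -0.1, -1.6]
grip_width: 0.0181
```

>>> servo_tool(motion=[0.4, 0, 0, 0, 0.4, 0, 0, 0])

```text
time_s: 25.72
ee_pos: [0.504, 0.2191, 0.0695]
eef_rot: [0.301, 1.57, 0.395]
force: [-1.3, 0.4, 0.3]
grip_width: 0.018
```

>>> servo_tool(motion=[0, 0, 0, 0, 0, 0, 0, 0, 0, 0, 0, 0, 0, 0, 0, 0, 0, 0, 0, 0], gripper=0.5)

```text
time_s: 26.35
ee_pos: [0.5038, 0.219, 0.0693]
eef_rot: [0.439, 1.571, 0.533]
force: [0.2, 0.5, 0.5]
grip_width: 0.047
```

```bash
python3 - <<'E'
from h import *
w=cam('wrist','w12.png'); st()
E
```

```text
26.4 [0.5038 0.219  0.0692] F [-0.4   0.44  0.58] M [-0.05 -0.04  0.02] w 0.0473 q6 0.25
```

View pics/w12.png

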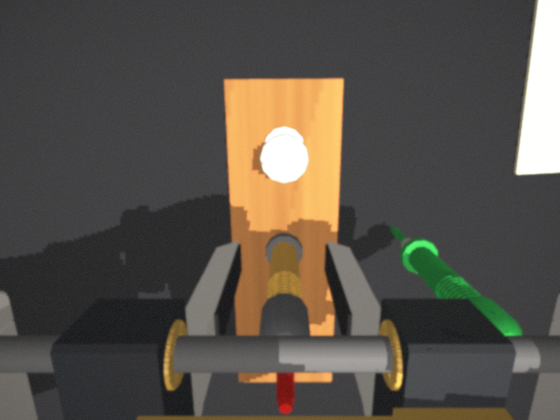

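The punch stands home (collar at 284,248, the same as before the grasp) and the fingers are clear. Retracting.

>>> servo_tool(motion=[-8, 0, 0, 0, -20, 0, 0, 0, -35, 0, 0, 0, -50, 0, 0, 0, -65, 0, 0, 0, -80, 0, 0, 0, -95, 0, 0, 0, -110, 0, 0, 0, -125, 0, 0, 0, -135, 0, 0, 0, -135, -40, 0, 0, -135, -85, 0, 0, -135, -130, 0, 0, -135, -170, 0, 0, -135, -190, 0, 0, -135, -190, 0, 0, -135, -190, 0, 0])

```text
time_s: 28.52
ee_pos: [0.5216, 0.0305, 0.2043]
eef_rot: [2.18, 1.571, 2.274]
force: [-0.2, -0.2, -0.4]
grip_width: 0.0472
```

```bash
python3 - <<'E'
from h import *
s=cam('scene','s13.png');d=cam('side'); st()
cv2.imwrite('pics/s13c.png',cv2.resize(s['color'][210:350,300:450,::-1],None,fx=4,fy=4,interpolation=cv2.INTER_CUBIC))
a=cv2.imread('pics/scene0.png').astype(int)[225:350,310:440]; b=s['color'][225:350,310:440,::-1].astype(int)
print('px changed',(abs(a-b).max(2)>40).sum())
a=cv2.imread('pics/side0.png').astype(int)[280:380,230:400]; b=d['color'][280:380,230:400,::-1].astype(int)
print('px changed jig/jar',(abs(a-b).max(2)>40).sum())
E
```

```text
28.62 [0.5216 0.0307 0.2043] F [-0.32 -0.3   0.55] M [-0.04 -0.09 -0.04] w 0.047 q6 -0.11
px changed 18
px changed jig/jar 0
```

View pics/s13c.png

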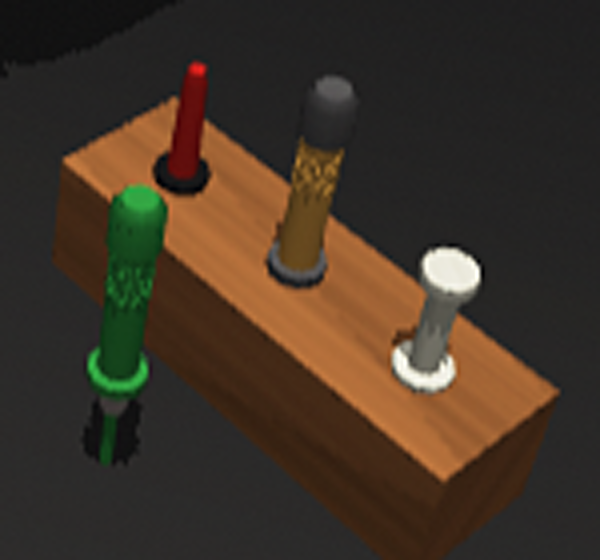

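View pics/s13.png

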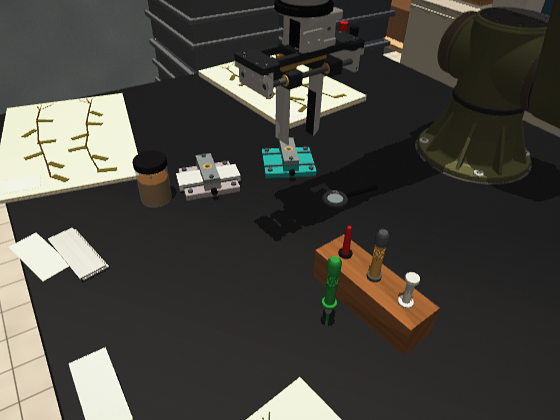

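The punch (376,275) is upright in the middle hole, exactly as at the start, and the scriber, pin vise, jar and loupe are unchanged. Handing in.

```bash
python3 -c "
from h import *
print(ctrl.hand_in())"
```

```text
the job is handed in; nothing more can be done
None
```

I marked the screw hole and put the brass punch back in the middle hole of the stand it came from. I let go of it there and handed the job in at about 29 s; no verdict was reported.

- **Trip:** I set the point down the guide bush and felt the plate at z ≈ 0.02 m. I then pressed in small steps to about 13 N. The force dropped to about 10.5 N while the tool sank 0.9 mm on a 0.5 mm command. The punch had not slipped in the grip afterwards. The hammer can't be seen, so the trip is inferred from that drop, the sinking and the no-slip check. I didn't press any further and eased off slowly.
- **Final checks:** In the last scene picture the punch is upright and home, with only 18 pixels around the stand differing from the first picture. The jig and jar area shows no change, and the hand lens looks unmoved by eye. The gripper is well clear and reads no contact force.
- **Disagreements:** Camera estimates of the bush and the point differed by 1–2 mm, within the chamfer's reach. The fingers read about 17.6 mm on the nominally 15 mm barrel, with no visible effect.

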